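Hold the sample chamber's flap at its set angle

TASK

The grey flap of the small white sample chamber must be held open for an inspection. First take the small bottle off the flap and stand it upright on the bench, clear of the chamber; then raise the flap by its pull bar until it is in line with the black index arm on the angle quadrant, and finish still holding it there by the bar, because nothing else keeps it up. Do not shift the index arm or the other things on the bench.

Things in the scene. Friction and masses are not known exactly. Their poses are not given: they have to be found in the camera images.
- chamber: white open tub, 140 (x) x 200 (y) x 70 mm, fixed, under a flap whose top face is 79 mm above the bench. Origin: centre of its underside; x points from the front (pull bar side) to the back (hinge side), z up; yaw varies. An upright aluminium quarter-circle scale (angle quadrant, 5 degree ticks), centred on the hinge, stands 108 mm to its -y side, up to 213 mm above the bench
- flap_angle (a joint): angle of the flap in rad, 0 = shut (lying level), grows as the front edge rises, stop at 1.75. The flap is a grey panel 144 x 198 x 6 mm, about 0.34 kg with its pull bar (hidden variation about 30 percent), free-swinging: it falls shut when let go
- flap: the flap with its pull bar, one rigid part. Origin: middle of its hinge axis (same point as flap_hinge); y along the hinge, x pointing backwards in the flap's plane, z out of its top face
- flap_hinge (a point): middle of the flap's hinge axis, which is level and parallel to the chamber's y axis: 70 mm behind the chamber's centre, 76 mm above the bench
- bar_mid (a point): the flap's pull: a round steel bar, 12 mm thick, 110 mm long, parallel to the hinge, in the plane of the flap, held by two legs (at the bar's ends) 50 mm in front of the flap's front edge, with open space all round its middle. This point: middle of the bar, 194 mm from the hinge axis; x axis along the flap towards the hinge, y along the bar; it turns with the flap
- pointer_tip (a point): tip of the small steel pointer on the flap's -y edge, 115 mm from the hinge axis, in the flap's plane
- index_angle (a joint): angle of the black index arm in rad, measured like flap_angle (0 = level, grows upwards): the flap is in line with it when both values are equal. It lies between 0.55 and 1.0 and stays where it is set unless pushed
- index_tip (a point): free end of the black index arm, a flat radial bar 138 x 9 mm that turns about the hinge axis on the outer face of the quadrant, 112 mm to the -y side of the chamber's centre plane; this end is 143 mm from the hinge axis. Its x axis points towards the hinge
- bottle: small brown round bottle with a white cap, 30 mm diameter, 66 mm high (straight body below about 40 mm), about 35 g, standing on the flap at the start. Origin: centre of its underside; z up. The front of the bench to the left of the chamber is free for it: about 60 mm round the point x 0.47 m, y 0.40 m is always empty
- oil_bottle: bystander: a similar brown bottle with a black cap, 26 mm diameter, 58 mm high, standing on the bench to the left of the chamber. Origin: centre of its underside
- tally_counter: bystander: round hand counter, 80 x 51 x 24 mm, on the bench to the left of the chamber. Origin: centre of its underside
Things that resemble listed ones, but are neither listed nor needed, are in the scene too. What is shaped like the bottle but orange is not meant.

How it is judged (in metres and radians):
On the way, in this order (a step that is already met when the one before it is completed fails the run):
1. the bottle stands upright and released on the bench, clear of the chamber, the flap still shut (height (world z) of bottle below 0.01 m and angle between bottle's own z axis and vertical below 0.15 rad and linear speed of bottle below 0.03 m/s and horizontal distance between bottle and chamber above 0.1 m and contact force between the fingers and bottle below 0.05 N and value of joint flap_angle below 0.1 rad), for 0.2 s.
2. the flap is held by its bar in line with the index arm (angle between the x axis of bar_mid and the x axis of index_tip, either way round below 0.07 rad and contact force between the fingers and flap above 0.4 N and distance between the grasp point and bar_mid below 0.06 m), for 0.2 s.
At the end, for the whole second after the job is handed in: The flap is at rest within 0.07 rad (4 degrees) of the index arm, the fingers bear on it with more than 0.4 N at the pull bar (grasp point within 60 mm of the bar's middle), and the bottle stands upright on the bench more than 0.1 m from the chamber's centre, not touching the flap (all of step 2 and value of joint flap_angle above 0.4 rad and velocity of joint flap_angle between -0.05 and 0.05 rad/s and height (world z) of bottle below 0.01 m and angle between bottle's own z axis and vertical below 0.15 rad and linear speed of bottle below 0.03 m/s and horizontal distance between bottle and chamber above 0.1 m and contact force between bottle and flap below 0.05 N); the arm keeps its last pose, push and grip.
It fails at once if the flap is raised while the bottle is still off the bench (value of joint flap_angle above 0.15 rad and height (world z) of bottle above 0.03 m).
It fails at once if the bottle is tipped over (angle between bottle's own z axis and vertical above 0.7 rad).
It fails at once if the index arm is shifted (distance of index_tip from where it was at the start of the episode above 0.008 m).
It fails at once if a bystander is shifted by more than 30 mm (distance of any of oil_bottle, tally_counter from where it was at the start of the episode above 0.03 m).
It also fails if it takes over 48 s, if anything falls off the work surface, if the arm or the gripper's body presses on something with over 40 N, if the wrist force passes 120 N, or if a joint passes its speed limit or range.

ROBOT

A 7-joint arm with a two-finger parallel gripper is mounted at the origin on a cart in front of the work surface, level with it; the furniture and walls round the work are solid. World frame = base frame: x ahead of the robot, y to its left, z up, the work surface at z = 0. Lengths are in mm, angles in rad, forces in N, time in s.
With the tool pointing down it reaches from about 400 to 875 mm from the base axis. Payload 4.4 kg.
Tool frame: the origin (TCP) lies on the centre line of the jaws, within the pads' length; the fingertips stand 8 mm ahead of it and the grasp point (between the pads) lies 11 mm behind it; x points along the fingers, z is the direction in which the jaws open and shut, and the axes are right-handed (so a half turn about x gives the same grasp; the last joint's range is limited). The gripper opens to 85 mm and grips with 20 to 120 N. Pads are 22 mm wide; open, the fingers measure 114 mm over their backs; the gripper's body (76 mm by 85 mm) begins 54 mm behind the grasp point. The pads swing forward as they close: fully open they stand 13 mm farther back than shut.
Start: joints at [1.252, 0.628, 0.038, 1.517, -0.027, 0.996, -0.02], TCP at [162.602, -629.347, 239.313] pointing down, gripper open.
Joint ranges: [-3.06, 3.06], [-0.37, 2.12], [-1.25, 1.32], [0.18, 2.47], [-1.1, 4.24], [0.23, 1.98], [-2.94, 2.94]. Speed limits (rad/s): [2.57, 2.57, 3.14, 3.14, 3.14, 3.14, 3.14].

INTERFACE

Orientations are given as [roll, pitch, yaw] about the fixed x, y, z axes, in that order (R = Rz(yaw) Ry(pitch) Rx(roll)).
In Python, from cell import ctrl, get_image, camera_params gives the robot as it stands. The module is installed in compiled form; this text tells all that it offers.
- The arm moves only by the shell command python3 -m handwheel 'ROWS'. ROWS is text: rows parted by semicolons, each of 7 numbers parted by spaces: the opening, from -1 (shut) to 1 (fully open), then the shift along the tool's x, y, z in mm, then the turn, a rotation vector about the tool's x, y, z in rad. In form: grip x y z wx wy wz; .... A call has 1 to 10 rows; each row shifts and turns the pose as measured when the row begins, along the tool's axes as they then stand; what a row does not reach is not made up. A row lasts 1/10 s, in which the tool goes at most 50 mm and 8.59 degrees, less where a joint would pass 70% of its speed; a pose out of reach is approached as far as the arm can. A call with a gripper value outside its range is refused whole. The fingers move at their own pace and stop on an object; the grip force is fixed at half the most. Time passes only in rows, so rows that do not move let the fingers close. It gives the time, the measured TCP pose, the force and the opening at its end, in the units of the state.
- ctrl.read_state(): the state, without advancing time (a new reading comes with each control period).
- get_image(name): name is "side" or "top" or "wrist"; returns the picture (420x560x3 uint8, blue, green, red); there is no depth.
- camera_params(name): a dict with "fx", "fy", "cx", "cy" (pixels), "k1" (the pictures are not rectified: a ray, as slopes to the right and down, at radius r is drawn at 1 + k1 r^2 times it, then the intrinsics apply), "eye" and "orientation" of the camera in the world. Camera axes: x right, y up, looking along -z (the intrinsics and any distortion apply to the point x, -y, -z); pixel columns grow to the right and rows downward; lengths in mm; the calibration is good to about 2 mm. A picture is of the moment at which its call begins: read the wrist's pose just before it. camera_params takes no time and is no camera call; for the wrist camera it gives the pose at the moment of the call.
- ctrl.finish_job(): hands the job in, once; it reports no verdict.
The state is a dict: "clock": time; "qpos": joint angles; "qd": joint speeds; "tau": joint torques, N m; "eef_pos": TCP position; "tool_rot": TCP orientation; "force": force on the tool from outside, world axes, zero at the start; "torque": the same for the moment, N m; "width": finger opening in mm.
Only numpy, scipy, OpenCV 4.12 (cv2) and the standard library are available. Lean on these libraries where they do the work, as an engineer would, in place of code of your own. Each camera call takes 0.05 s, during which the arm holds its last target.

## Working session

There is one attempt and no reset: what is moved stays moved. The work goes in short steps, Python scripts to look and compute and a shell command to move; the robot and the scene stay as the last step left them, time stands still between calls to the robot, and variables do not carry over. Pictures are saved under pics/ and viewed, and the job is handed in when it is done.

```bash
mkdir -p pics; ls
python3 - <<'E'
from cell import ctrl,get_image,camera_params
import cv2
s=ctrl.read_state();print(s)
for n in("side","top","wrist"):
    print(n,camera_params(n)); cv2.imwrite(f"pics/{n}0.png",get_image(n))
E
```

```text
pics
{'clock': 0.0, 'qpos': array([ 1.25218859,  0.62935393,  0.03845835,  1.51837717, -0.02696375,
        0.99630072, -0.02001964]), 'qd': array([ 2.61566920e-03,  1.35603496e-03, -1.43600056e-05,  9.56378593e-04,
       -7.44188820e-04,  2.57605214e-03,  2.74816482e-03]), 'tau': array([-2.82457968e-04, -5.63406730e+01,  1.22636531e+00, -1.93445492e+01,
        1.10581471e-02,  1.04657272e-02,  2.28264162e-05]), 'eef_pos': array([ 162.43464834, -628.74009491,  238.38140486]), 'tool_rot': array([-3.1071807 ,  1.56887547,  1.85800263]), 'force': array([-0.10616764, -0.42838973, -0.27779765]), 'torque': array([ 0.01638591,  0.03292755, -0.00775651]), 'width': 85.79416223623434}
side {'fx': 495.2262536203329, 'fy': 495.2262536203329, 'cx': 279.71160694167486, 'cy': 208.63274488183484, 'k1': -0.02111183235439529, 'eye': array([433.15165811, 994.25123852, 720.1794156 ]), 'orientation': array([ 0.86849255, -0.01444329, -2.91860529])}
top {'fx': 423.5818299070533, 'fy': 423.5818299070533, 'cx': 276.158473481626, 'cy': 211.46743021184838, 'k1': -0.05920466825648401, 'eye': array([416.01563299, 260.39808024, 907.02738663]), 'orientation': array([ 0.19431512,  0.00961439, -1.54790523])}
wrist {'fx': 326.813672969936, 'fy': 326.813672969936, 'cx': 276.644813215592, 'cy': 207.22171073841258, 'k1': -0.06731540775157749, 'eye': array([ 231.90549963, -611.67014067,  373.43277477]), 'orientation': array([-0.28606781,  0.00145378, -1.3181676 ])}
```

View pics/side0.png

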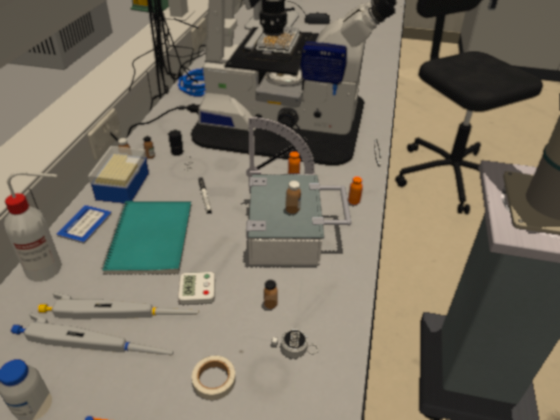

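View pics/top0.png

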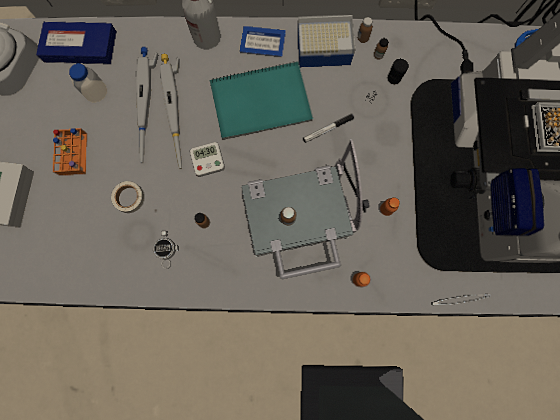

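View pics/wrist0.png

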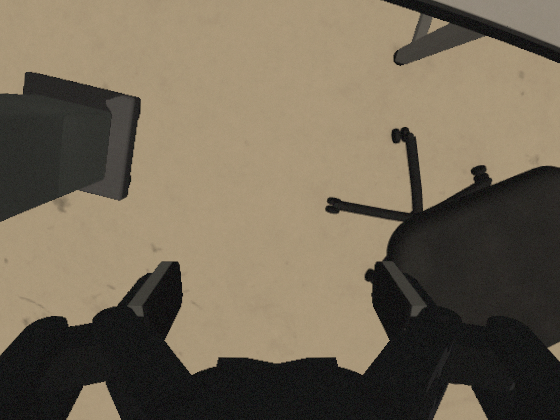

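```bash
cat > h.py <<'E'
from cell import ctrl,get_image,camera_params
import cv2,numpy as np
from scipy.spatial.transform import Rotation as R
def K(p): return np.array([[p['fx'],0,p['cx']],[0,p['fy'],p['cy']],[0,0,1.]]),np.array([p['k1'],0,0,0,0.])
def rot(e): return R.from_euler('xyz',e).as_matrix()
F=np.diag([1,-1,-1.])
def proj(p,X):
    k,d=K(p);Rc=rot(p['orientation'])@F   # cam(cv)->world
    Xc=(np.atleast_2d(X)-p['eye'])@Rc
    return cv2.projectPoints(Xc.reshape(-1,1,3),np.zeros(3),np.zeros(3),k,d)[0].reshape(-1,2)
def ray(p,uv):
    k,d=K(p);u=cv2.undistortPoints(np.array(uv,float).reshape(-1,1,2),k,d).reshape(-1,2)
    return np.c_[u,np.ones(len(u))]@(rot(p['orientation'])@F).T
def atz(p,uv,z):
    r=ray(p,uv);return p['eye']+r*((z-p['eye'][2])/r[:,2])[:,None]
def tri(ps,uvs):
    A=0;b=0
    for p,uv in zip(ps,uvs):
        r=ray(p,[uv])[0];r/=np.linalg.norm(r);M=np.eye(3)-np.outer(r,r);A=A+M;b=b+M@p['eye']
    return np.linalg.solve(A,b)
def crop(img,x0,y0,x1,y1,s,fn):
    c=cv2.resize(img[y0:y1,x0:x1],None,fx=s,fy=s,interpolation=cv2.INTER_CUBIC);cv2.imwrite(fn,c)
E
python3 - <<'E'
from h import *
t=cv2.imread('pics/top0.png');s=cv2.imread('pics/side0.png')
crop(t,230,130,410,290,4,'pics/tc.png');crop(s,230,110,380,270,5,'pics/sc.png')
E
```

```text
(no output)
```

View pics/tc.png

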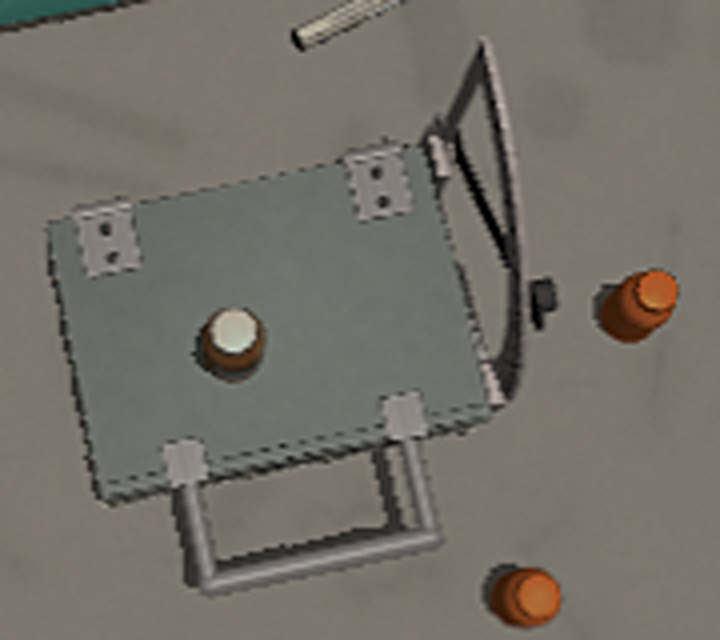

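View pics/sc.png

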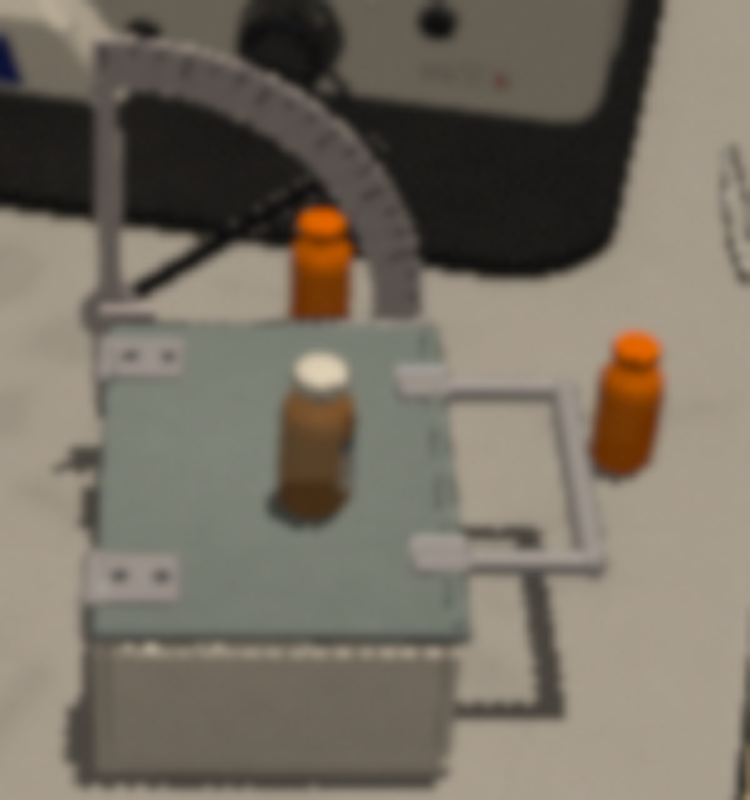

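```bash
cat > fit.py <<'E'
from h import *
from scipy.optimize import least_squares
pt,ps=camera_params('top'),camera_params('side')
T=lambda x,y:(230+x/4-.4,130+y/4-.4)
S=lambda x,y:(230+x/5-.4,110+y/5-.4)
obs=[(pt,T(98,492),(-74,99,79)),(pt,T(50,225),(70,99,79)),(pt,T(487,405),(-74,-99,79)),
(pt,T(207,582),(-124,52,76)),(pt,T(435,540),(-124,-52,76)),
(ps,S(92,637),(70,99,79)),(ps,S(467,637),(-74,99,79)),(ps,S(437,323),(-74,-99,79)),
(ps,S(567,386),(-124,-52,76)),(ps,S(597,563),(-124,52,76))]
def W(v,L):
    c,s=np.cos(v[2]),np.sin(v[2]);L=np.atleast_2d(np.array(L,float))
    return np.c_[v[0]+c*L[:,0]-s*L[:,1],v[1]+s*L[:,0]+c*L[:,1],L[:,2]]
def res(v): return np.concatenate([(proj(p,W(v,L))-np.array(uv)).ravel() for p,uv,L in obs])
r=least_squares(res,[430,220,.2],x_scale=[1,1,.01]);v=r.x
E
python3 - <<'E'
from fit import *
print(v,np.degrees(v[2]));print(res(v).reshape(-1,2).round(1))
print('bar',W(v,(-124,0,76)),'hinge',W(v,(70,0,76)))
print('cap',tri([pt,ps],[T(236,330),S(321,368)]),atz(pt,[T(236,330)],145),atz(ps,[S(321,368)],145))
# inverse-local, index arm
Hw=W(v,(70,-112,76))[0]; n=np.array([-np.sin(v[2]),np.cos(v[2]),0]); ex=np.array([np.cos(v[2]),np.sin(v[2]),0])
for nm,p,q in [('t0',pt,T(460,160)),('t1',pt,T(512,262)),('tknob',pt,T(543,297)),('s0',ps,S(140,290)),('s1',ps,S(318,182)),('sc',ps,S(345,83)),('sd',ps,S(378,140))]:
    d=ray(p,[q])[0];X=p['eye']+d*((Hw-p['eye'])@n)/(d@n)-Hw
    a,b=-(X@ex),X[2];print(nm,np.hypot(a,b),np.arctan2(b,a))
for a in (.55,.65,.75,.85): 
  L=np.array([(70-r*np.cos(a),-112,76+r*np.sin(a)) for r in(5,143)])
  print(a,((proj(ps,W(v,L))-[230,110])*5).round(), ((proj(pt,W(v,L))-[230,130])*4).round())
E
```

```text
[5.87160610e+02 2.33132343e+02 2.32429061e-01] 13.317204216691625
[[ 0.4  1.8]
 [-1.7 -1.2]
 [ 1.5  2.5]
 [ 2.1 -0.5]
 [-2.9 -1.2]
 [-0.3 -0.8]
 [ 1.2 -0.5]
 [ 0.1 -0.1]
 [-0.9  1.8]
 [-1.4 -1. ]]
bar [[466.49500113 204.56994192  76.        ]] hinge [[655.27829298 249.25627895  76.        ]]
cap [565.66208827 248.32551023 144.02466604] [[565.07885617 248.33175939 145.        ]] [[565.83213153 249.50321417 145.        ]]
t0 21.054841639869352 0.6876979613595247
t1 107.22934284908722 0.682422359264114
tknob 153.55586666338144 0.7807895993171422
s0 16.990202719620463 0.6474849002474627
s1 112.1501754529311 0.6404686949744426
sc 152.41610860635888 0.8593479504586844
sd 144.4159298439367 0.6560526475886407
0.55 [[117. 302.]
 [392. 165.]] [[450. 142.]
 [534. 338.]]
0.65 [[117. 301.]
 [374. 141.]] [[450. 142.]
 [535. 316.]]
0.75 [[116. 301.]
 [354. 119.]] [[450. 141.]
 [534. 291.]]
0.85 [[115. 300.]
 [330.  98.]] [[449. 140.]
 [533. 264.]]
```

Run:
```python
from fit import *
for y in (-100,-200,-300):
    for q in [(395,10),(370,18),(330,35),(355,155)]:
        d=ray(ps,[q])[0];print(y,q,(ps['eye']+d*(y-ps['eye'][1])/d[1]).round())
print(atz(pt,[(480,270),(415,270),(415,90)],0).round())
s=ctrl.read_state();M=rot(s['tool_rot']);print(M.round(3))
crop(cv2.imread('pics/side0.png'),180,0,420,180,3.3,'pics/m.png')
```

```text
-100 (395, 10) [ 426. -100.  371.]
-100 (370, 18) [ 476. -100.  350.]
-100 (330, 35) [ 560. -100.  304.]
-100 (355, 155) [ 469. -100.   -4.]
-200 (395, 10) [ 426. -200.  340.]
-200 (370, 18) [ 480. -200.  316.]
-200 (330, 35) [ 571. -200.  266.]
-200 (355, 155) [ 473. -200.  -70.]
-300 (395, 10) [ 425. -300.  308.]
-300 (370, 18) [ 484. -300.  282.]
-300 (330, 35) [ 583. -300.  228.]
-300 (355, 155) [ 476. -300. -136.]
[[ 475. -167.    0.]
 [ 473.  -26.    0.]
 [ 890.  -44.    0.]]
[[-0.     0.968  0.25 ]
 [ 0.001  0.25  -0.968]
 [-1.     0.    -0.001]]
```

View pics/m.png

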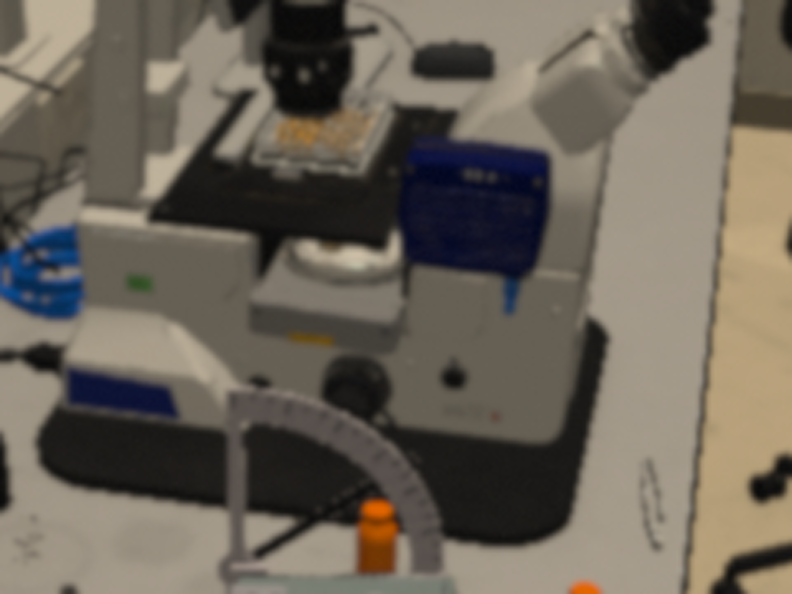

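```bash
python3 -m handwheel '1 -35 0 -30 0 0 0;1 -38 0 -32 0 0 0;1 -38 0 -32 0 0 0;1 -38 0 -32 0 0 0;1 -38 0 -32 0 0 0;1 -38 0 -32 0 0 0;1 -38 0 -32 0 0 0'; python3 -c "
from h import *
s=ctrl.read_state();p=s['eef_pos'];print(p,np.hypot(p[0],p[1]),s['qpos']);cv2.imwrite('pics/w1.png',get_image('wrist'))"
```

```text
clock: 0.85
eef_pos: [106.3, -410.5, 497.6]
tool_rot: [-3.094, 1.548, 1.872]
force: [0.6, -0.1, 0.2]
width: 85.1
[ 106.26674191 -410.46769027  497.59600445] 424.00040706612776 [ 1.21323156  0.09329698  0.04328398  1.61813374 -0.00436544  1.45276258
 -0.06071344]
```

```bash
python3 -m handwheel '1 0 40 0 -0.1 0 0;1 0 42 0 -0.1 0 0;1 0 42 0 -0.1 0 0;1 0 42 0 -0.1 0 0;1 0 42 0 -0.1 0 0'; python3 -c "
from h import *
s=ctrl.read_state();p=s['eef_pos'];print(p,np.hypot(p[0],p[1]),s['qpos']);cv2.imwrite('pics/w2.png',get_image('wrist'))"
```

```text
clock: 1.4
eef_pos: [290.2, -317.5, 508.4]
tool_rot: [2.942, 1.568, 2.126]
force: [1.3, -1.0, 0.4]
width: 85.3
[ 290.20140706 -317.52388087  508.38232846] 430.16075085998426 [ 0.9393761   0.09487066 -0.19616856  1.58844413  0.01778355  1.46291972
 -0.07397021]
```

View pics/w2.png

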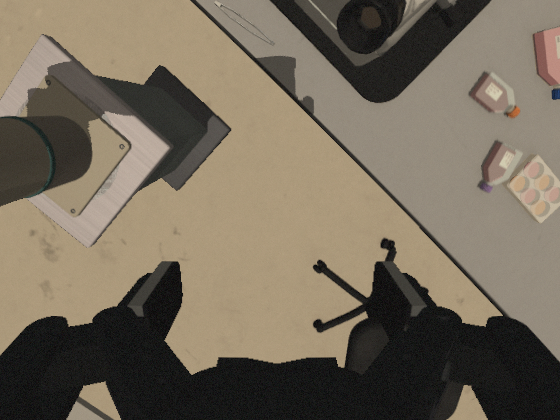

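```bash
python3 -m handwheel '1 0 42 -6 -0.1 0 0;1 0 42 -6 -0.1 0 0;1 0 42 -6 -0.1 0 0;1 0 42 -4 -0.1 0 0;1 0 42 -4 -0.1 0 0;1 0 45 0 -0.1 0 0'; python3 -c "
from h import *
s=ctrl.read_state();p=s['eef_pos'];print(p,np.hypot(p[0],p[1]),s['qpos'],rot(s['tool_rot']).round(3));cv2.imwrite('pics/w3.png',get_image('wrist'))"
```

```text
clock: 2.05
eef_pos: [405.5, -79.4, 508.0]
tool_rot: [1.691, 1.565, 1.505]
force: [0.4, -1.4, -0.1]
width: 85.4
[405.45500396 -79.43118939 507.96496182] 413.1622854105126 [ 0.59203047  0.07522472 -0.50477655  1.61849057  0.03067067  1.45741409
 -0.10139626] [[ 0.     0.185  0.983]
 [ 0.006  0.983 -0.185]
 [-1.     0.006 -0.001]]
```

View pics/w3.png

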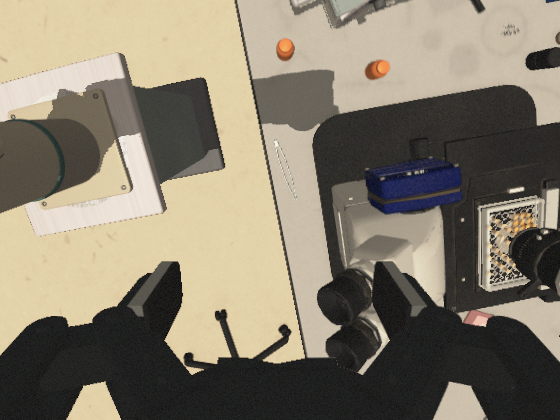

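```bash
python3 -m handwheel '1 5 42 8 -0.06 0 0;1 15 42 10 -0.06 0 0;1 15 42 10 -0.06 0 0;1 15 42 10 -0.06 0 0;1 15 42 10 -0.06 0 0;1 15 42 10 -0.06 0 0;1 15 30 10 -0.06 0 0;1 0 0 0 0 0 0'; python3 -c "
from h import *
s=ctrl.read_state();p=s['eef_pos'];print(p,np.hypot(p[0],p[1]),s['qpos'],rot(s['tool_rot']).round(3),camera_params('wrist'));cv2.imwrite('pics/w4.png',get_image('wrist'))"
```

```text
clock: 2.9
eef_pos: [475.1, 216.8, 411.7]
tool_rot: [1.0, 1.561, 1.26]
force: [-0.6, -0.7, -0.2]
width: 85.4
[475.06214934 216.84452919 411.66331807] 522.2122131612983 [ 0.0555388   0.35333136 -0.75929097  1.59164438  0.24476933  1.28806847
 -0.47969072] [[ 0.003 -0.257  0.966]
 [ 0.01   0.966  0.257]
 [-1.     0.009  0.005]] {'fx': 326.813672969936, 'fy': 326.813672969936, 'cx': 276.644813215592, 'cy': 207.22171073841258, 'k1': -0.06731540775157749, 'eye': array([456.29127249, 284.19283162, 547.21184701]), 'orientation': array([-0.27718731, -0.00491912,  0.25972993])}
```

View pics/w4.png

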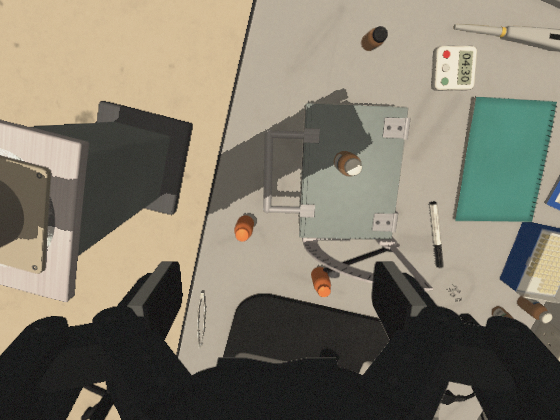

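```bash
python3 -c "
from h import *
crop(cv2.imread('pics/w4.png'),250,80,420,280,3,'pics/w4c.png')"
```

```text
(no output)
```

View pics/w4c.png

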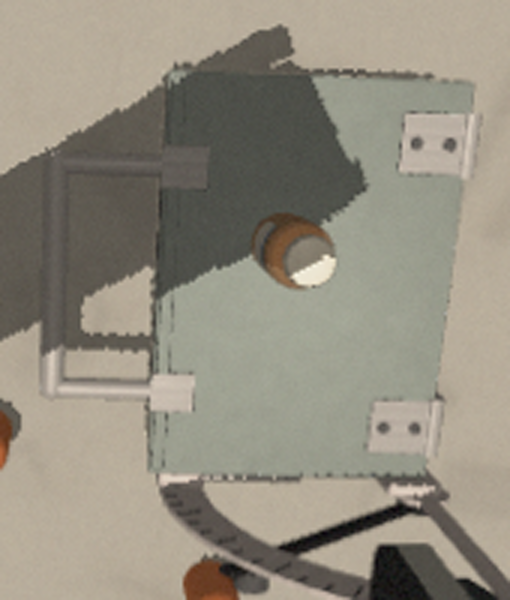

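```bash
cat > fit2.py <<'E'
import fit
from fit import *
pw=dict(pt);pw.update({'fx': 326.813672969936, 'fy': 326.813672969936, 'cx': 276.644813215592, 'cy': 207.22171073841258, 'k1': -0.06731540775157749, 'eye': np.array([456.29127249, 284.19283162, 547.21184701]), 'orientation': np.array([-0.27718731, -0.00491912,  0.25972993])})
Wc=lambda x,y:(250+x/3-.4,80+y/3-.4)
E
python3 - <<'E'
from fit2 import *
a=atz(pw,[Wc(57,160),Wc(50,388)],76);print(a,a.mean(0),np.linalg.norm(a[0]-a[1]),np.arctan2(-(a[0]-a[1])[0],(a[0]-a[1])[1]))
b=atz(pt,[T(207,582),T(435,540)],76);print(b.mean(0),np.linalg.norm(b[0]-b[1]),np.arctan2(-(b[0]-b[1])[0],(b[0]-b[1])[1]))
b=atz(ps,[S(597,563),S(567,386)],76);print(b.mean(0),np.linalg.norm(b[0]-b[1]),np.arctan2(-(b[0]-b[1])[0],(b[0]-b[1])[1]))
print(atz(pw,[Wc(312,262)],145), tri([pt,ps,pw],[T(236,330),S(321,368),Wc(312,262)]))
for nm,pp in (('corners w',[Wc(178,70),Wc(474,84),Wc(163,472)]),): print(atz(pw,pp,79))
print(W(v,[(-74,99,79),(70,99,79),(-74,-99,79)]))
E
```

```text
[[453.95654682 257.75615352  76.        ]
 [478.58591213 148.65611848  76.        ]] [466.27122947 203.206136    76.        ] 111.84553312752179 0.2220284709737866
[464.8219133  203.71169036  76.        ] 113.17338775063949 0.20182813941146266
[464.4285264  202.47536338  76.        ] 113.15403558924223 0.2292471489142908
[[566.73036968 248.88580393 145.        ]] [566.01898233 248.60281903 144.38671559]
[[497.367293   311.55972747  79.        ]
 [632.34544837 342.48478672  79.        ]
 [545.280576   120.9964035   79.        ]]
[[492.34663632 312.42490452  79.        ]
 [632.47444058 345.59414438  79.        ]
 [537.95434112 119.74917366  79.        ]]
```

```bash
cat > st.py <<'E'
from h import *
import sys
s=ctrl.read_state();p=s['eef_pos'];M=rot(s['tool_rot'])
print('t',s['clock'].__round__(2),'p',p.round(1),'w',round(s['width'],1),'F',s['force'].round(1));print(M.round(3))
if len(sys.argv)>4:
    d=np.array([float(a) for a in sys.argv[1:4]])-p; Mt=None
    yaw=float(sys.argv[4]); pit=float(sys.argv[5]) if len(sys.argv)>5 else 0
    c,sn=np.cos(yaw),np.sin(yaw)
    ex=np.array([c,sn,0]);y=np.array([-sn,c,0]);
    x=np.array([0,0,-1.])*np.cos(pit)+ex*np.sin(pit); z=np.cross(x,y)
    Mt=np.c_[x,y,z]
    print('shift tool',(M.T@d).round(1),'rotvec',R.from_matrix(M.T@Mt).as_rotvec().round(3))
E
python3 -m handwheel '1 40 2 20 0.035 0.005 -0.009;1 42 2 20 0 0 0;1 42 2 20 0 0 0;1 42 2 20 0 0 0;1 40 2 18 0 0 0;1 0 0 0 0 0 0'; python3 st.py 566 248.5 98 0.225
```

```text
clock: 3.55
eef_pos: [580.0, 235.1, 204.1]
tool_rot: [-0.87, 1.555, -0.669]
force: [-0.5, -2.0, -1.0]
width: 85.2
t 3.55 p [580.  235.1 204.1] w 85.2 F [-0.5 -2.  -1. ]
[[ 0.012 -0.2    0.98 ]
 [-0.01   0.98   0.2  ]
 [-1.    -0.012  0.01 ]]
shift tool [105.8  17.2 -12.2] rotvec [-0.024  0.01   0.012]
```

```bash
python3 -m handwheel '1 0 17 -12 -0.024 0.01 0.012;1 0 0 0 0 0 0'; python3 st.py 566 248.5 98 0.225
```

```text
clock: 3.75
eef_pos: [564.4, 248.2, 205.7]
tool_rot: [2.794, 1.57, 3.016]
force: [1.0, -0.7, 0.1]
width: 85.5
t 3.75 p [564.4 248.2 205.7] w 85.5 F [ 1.  -0.7  0.1]
[[-0.    -0.221  0.975]
 [ 0.     0.975  0.221]
 [-1.     0.    -0.   ]]
shift tool [ 1.077e+02 -1.000e-01  1.700e+00] rotvec [-0.003 -0.    -0.   ]
```

```bash
python3 -m handwheel '1 25 0 1 0 0 0;1 25 0 0 0 0 0;1 0 0 0 0 0 0'; python3 st.py 566 248.5 98 0.225; python3 -c "
from h import *
cv2.imwrite('pics/w5.png',get_image('wrist'))"
```

```text
clock: 4.05
eef_pos: [567.4, 249.5, 163.8]
tool_rot: [0.086, 1.558, 0.308]
force: [-0.4, -1.1, -0.3]
width: 85.2
t 4.05 p [567.4 249.5 163.8] w 85.2 F [-0.4 -1.1 -0.3]
[[ 0.012 -0.221  0.975]
 [ 0.004  0.975  0.221]
 [-1.     0.001  0.013]]
shift tool [65.8 -0.8 -2.5] rotvec [-0.002  0.013 -0.001]
```

View pics/w5.png

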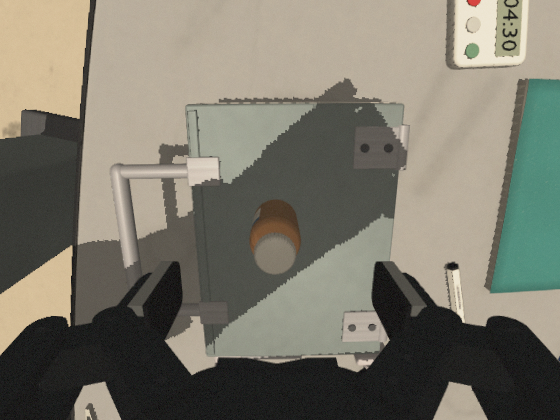

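```bash
python3 -c "
from h import *
p=camera_params('wrist');print(proj(p,[(566,248.5,145)]),atz(p,[(275,254)],145))"
python3 -m handwheel '1 22 0 -1 0 0.01 0;1 24 0 -1 0 0 0;1 17 0 0 0 0 0;1 3 0 0 0 0 0;1 0 0 0 0 0 0'; python3 st.py 566 248.5 98 0.225
```

```text
[[270.80208231 256.62284744]] [[567.80758773 250.41911991 145.        ]]
clock: 4.6
eef_pos: [572.0, 252.9, 107.3]
tool_rot: [0.23, 1.55, 0.452]
force: [0.9, -1.1, 0.1]
width: 85.7
t 4.6 p [572.  252.9 107.3] w 85.7 F [ 0.9 -1.1  0.1]
[[ 0.019 -0.22   0.975]
 [ 0.009  0.976  0.22 ]
 [-1.     0.005  0.021]]
shift tool [ 9.2 -3.  -7. ] rotvec [-0.003  0.021 -0.005]
```

```bash
python3 -m handwheel '1 9 -2 -5 0 0.021 -0.005;1 0 0 0 0 0 0';  python3 st.py 567.3 249.8 98 0.225
```

```text
clock: 4.8
eef_pos: [568.4, 250.2, 99.9]
tool_rot: [-0.12, 1.57, 0.101]
force: [-0.1, 0.6, 0.2]
width: 85.6
t 4.8 p [568.4 250.2  99.9] w 85.6 F [-0.1  0.6  0.2]
[[ 0.001 -0.219  0.976]
 [ 0.     0.976  0.219]
 [-1.    -0.     0.001]]
shift tool [ 1.9 -0.2 -1.2] rotvec [-0.004  0.001  0.   ]
```

```bash
python3 -m handwheel '0 0 0 -1 0 0 0;-0.3 0 0 0 0 0 0;-1 0 0 0 0 0 0;-1 0 0 0 0 0 0;-1 0 0 0 0 0 0;-1 0 0 0 0 0 0';  python3 st.py 567.3 249.8 98 0.225;python3 -c "
from h import *
cv2.imwrite('pics/w6.png',get_image('wrist'))"
```

```text
clock: 5.4
eef_pos: [568.3, 250.7, 101.7]
tool_rot: [0.212, 1.567, 0.433]
force: [-1.5, 0.3, -0.8]
width: 27.6
t 5.4 p [568.3 250.7 101.7] w 27.6 F [-1.5  0.3 -0.8]
[[ 0.003 -0.219  0.976]
 [ 0.002  0.976  0.219]
 [-1.     0.001  0.004]]
shift tool [ 3.7 -0.6 -1.2] rotvec [-0.004  0.004 -0.001]
```

View pics/w6.png

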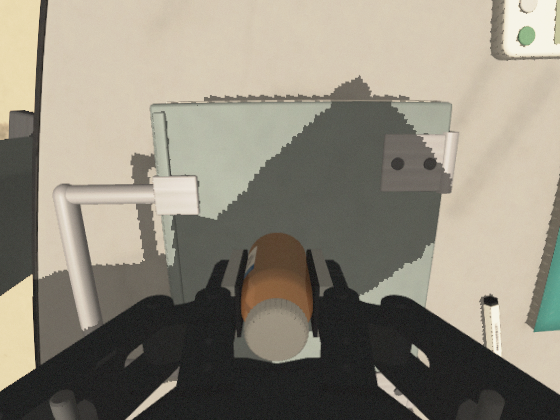

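```bash
python3 -m handwheel '-1 -30 0 0 0 0 0;-1 -40 0 0 0 0 0;-1 -20 0 0 0 0 0';  python3 st.py 470 400 24 0.225; python3 -c "
from fit import *
print(atz(pt,[(202,220),(165,247)],30))"
```

```text
clock: 5.75
eef_pos: [565.7, 249.1, 189.9]
tool_rot: [-2.945, 1.565, -2.723]
force: [0.1, 0.4, -0.1]
width: 27.7
t 5.75 p [565.7 249.1 189.9] w 27.7 F [ 0.1  0.4 -0.1]
[[-0.005 -0.22   0.975]
 [-0.002  0.975  0.22 ]
 [-1.    -0.001 -0.005]]
shift tool [166.1 168.5 -59.2] rotvec [-0.003 -0.005  0.001]
[[566.7584074  428.76675474  30.        ]
 [507.81147119 503.4002633   30.        ]]
```

```bash
python3 -m handwheel '-1 0 40 -15 0 0 0;-1 0 42 -15 0 0 0;-1 0 42 -15 0 0 0;-1 0 38 -14 0 0 0;-1 20 6 0 0 0 0;-1 0 0 0 0 0 0';  python3 st.py 470 400 24 0.225
```

```text
clock: 6.35
eef_pos: [472.5, 404.9, 173.4]
tool_rot: [0.345, 1.567, 0.56]
force: [-0.0, -0.9, -1.4]
width: 27.2
t 6.35 p [472.5 404.9 173.4] w 27.2 F [-0.  -0.9 -1.4]
[[ 0.003 -0.213  0.977]
 [ 0.002  0.977  0.213]
 [-1.     0.001  0.003]]
shift tool [149.3  -4.5  -4. ] rotvec [-0.01   0.003 -0.001]
```

```bash
python3 -m handwheel '-1 35 -4 -4 0 0 0;-1 40 0 0 0 0 0;-1 40 0 0 0 0 0;-1 10 0 0 0 0 0;-1 0 0 0 0 0 0';  python3 st.py 470 400 24 0.225;python3 -c "
from h import *
for n in ('side','wrist'):cv2.imwrite('pics/%s7.png'%n,get_image(n))
crop(cv2.imread('pics/side7.png'),230,220,380,340,5,'pics/s7.png')"
```

```text
clock: 6.85
eef_pos: [475.0, 399.9, 48.9]
tool_rot: [0.245, 1.56, 0.456]
force: [0.7, 0.6, -0.2]
width: 27.7
t 6.85 p [475.  399.9  48.9] w 27.7 F [ 0.7  0.6 -0.2]
[[ 0.01  -0.209  0.978]
 [ 0.005  0.978  0.209]
 [-1.     0.003  0.01 ]]
shift tool [24.8  1.1 -5.2] rotvec [-0.014  0.01  -0.003]
```

View pics/side7.png

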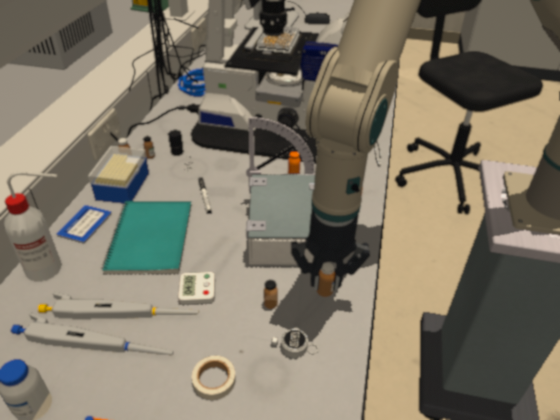

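```bash
python3 -m handwheel '-1 12 0 -5 0 0.01 -0.003;-1 11 0 0 0 0 0;-1 0 0 0 0 0 0';  python3 st.py 470 400 23 0.225
```

```text
clock: 7.25
eef_pos: [473.2, 401.7, 30.5]
tool_rot: [0.518, 1.561, 0.728]
force: [0.1, 0.0, -0.6]
width: 27.9
t 7.25 p [473.2 401.7  30.5] w 27.9 F [ 0.1  0.  -0.6]
[[ 0.007 -0.208  0.978]
 [ 0.007  0.978  0.208]
 [-1.     0.005  0.009]]
shift tool [ 7.5 -1.  -3.6] rotvec [-0.016  0.009 -0.005]
```

```bash
python3 -m handwheel '-1 5 0 -1 0 0.009 -0.005;-1 2 0 0 0 0 0;-1 1 0 0 0 0 0';  python3 st.py 470 400 23 0.225;python3 -m handwheel '-1 2 0 0 0 0 0;-1 1 0 0 0 0 0';  python3 st.py 470 400 23 0.225
```

```text
clock: 7.55
eef_pos: [472.7, 402.3, 22.8]
tool_rot: [0.972, 1.57, 1.182]
force: [0.1, -0.2, -0.5]
width: 27.8
t 7.55 p [472.7 402.3  22.8] w 27.8 F [ 0.1 -0.2 -0.5]
[[ 0.    -0.208  0.978]
 [ 0.     0.978  0.208]
 [-1.     0.     0.   ]]
shift tool [-0.2 -1.7 -3.1] rotvec [-0.015  0.    -0.   ]
clock: 7.75
eef_pos: [472.6, 402.3, 22.6]
tool_rot: [-0.757, 1.569, -0.547]
force: [-0.9, -1.5, 3.8]
width: 27.4
t 7.75 p [472.6 402.3  22.6] w 27.4 F [-0.9 -1.5  3.8]
[[ 0.001 -0.208  0.978]
 [-0.001  0.978  0.208]
 [-1.    -0.001  0.001]]
shift tool [-0.4 -1.7 -3.1] rotvec [-0.015  0.001  0.001]
```

```bash
python3 -m handwheel '-0.1 0 0 0 0 0 0;0.1 0 0 0 0 0 0;0.3 0 0 0 0 0 0;0.3 0 0 0 0 0 0';  python3 st.py 470 400 23 0.225;python3 -c "
from h import *
cv2.imwrite('pics/w8.png',get_image('wrist'))"
```

```text
clock: 8.15
eef_pos: [473.0, 402.8, 23.1]
tool_rot: [-0.105, 1.568, 0.104]
force: [-0.2, -0.3, 1.0]
width: 55.7
t 8.15 p [473.  402.8  23.1] w 55.7 F [-0.2 -0.3  1. ]
[[ 0.002 -0.208  0.978]
 [ 0.     0.978  0.208]
 [-1.    -0.     0.002]]
shift tool [ 0.1 -2.1 -3.6] rotvec [-0.015  0.002  0.   ]
```

View pics/w8.png

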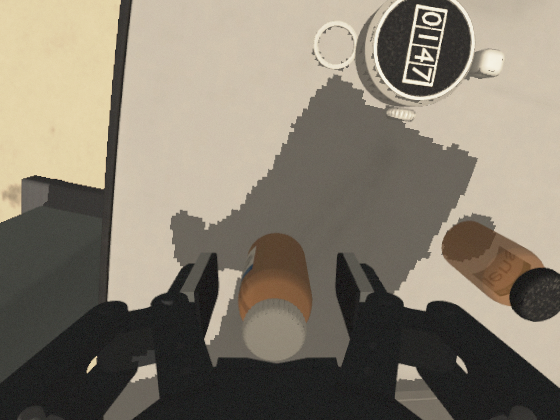

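```bash
python3 -m handwheel '0.3 -20 0 0 0 0 0;0.3 -45 0 0 0 0 0;0.3 -45 0 0 0 0 0;0.3 -40 0 0 0 0 0';  python3 st.py 465.3 203.2 65 0.225;python3 -c "
from h import *
cv2.imwrite('pics/w9.png',get_image('wrist'))"
```

```text
clock: 8.6
eef_pos: [469.5, 399.4, 170.0]
tool_rot: [-2.529, 1.557, -2.319]
force: [0.5, 0.6, 0.1]
width: 55.6
t 8.6 p [469.5 399.4 170. ] w 55.6 F [0.5 0.6 0.1]
[[-0.009 -0.209  0.978]
 [-0.01   0.978  0.209]
 [-1.    -0.008 -0.011]]
shift tool [ 107.  -190.1  -44. ] rotvec [-0.014 -0.011  0.008]
```

View pics/w9.png

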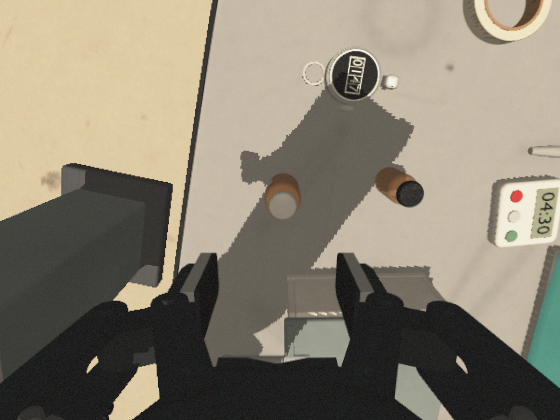

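```bash
python3 -m handwheel '-0.06 0 -42 -10 -0.014 -0.011 0.008;-0.06 0 -46 -11 0 0 0;-0.06 0 -46 -11 0 0 0;-0.06 0 -46 -11 0 0 0;-0.06 0 -10 0 0 0 0;-0.06 0 0 0 0 0 0';  python3 st.py 465.3 203.2 65 0.225;python3 -c "
from h import *
cv2.imwrite('pics/w10.png',get_image('wrist'));p=camera_params('wrist');print(p['eye'],p['orientation'],proj(p,[(465.3,203.2,76)]))"
```

```text
clock: 9.25
eef_pos: [472.5, 205.2, 177.1]
tool_rot: [0.614, 1.55, 0.842]
force: [-0.2, 0.4, -0.1]
width: 40.0
t 9.25 p [472.5 205.2 177.1] w 40.0 F [-0.2  0.4 -0.1]
[[ 0.014 -0.226  0.974]
 [ 0.016  0.974  0.225]
 [-1.     0.012  0.017]]
shift tool [112.   -1.7  -9.4] rotvec [ 0.002  0.017 -0.012]
[454.32392588 272.88041084 312.80105766] [-0.27384575 -0.01608241  0.22795449] [[264.91533982 212.15501559]]
```

View pics/w10.png

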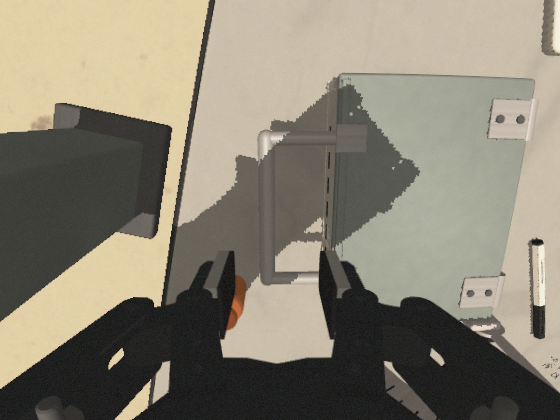

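```bash
python3 -c "
from fit import *
print(atz(pt,[T(525,600)],30),atz(pt,[T(540,598)],62))"
python3 -m handwheel '-0.06 5 -1 -8 0 0.017 -0.012;-0.06 0 0 0 0 0 0';  python3 st.py 466.5 204.5 65 0.225
```

```text
[[449.7505097  95.9782005  30.       ]] [[449.63734511  94.53776988  62.        ]]
clock: 9.5
eef_pos: [464.1, 206.1, 171.6]
tool_rot: [2.025, 1.569, 2.257]
force: [-0.4, 1.0, -0.4]
width: 40.5
t 9.5 p [464.1 206.1 171.6] w 40.5 F [-0.4  1.  -0.4]
[[-0.001 -0.229  0.973]
 [ 0.001  0.973  0.229]
 [-1.     0.001 -0.001]]
shift tool [106.6  -2.3   2.1] rotvec [ 0.006 -0.001 -0.001]
```

```bash
python3 -m handwheel '-0.06 25 -2 1 0 0 0;-0.06 25 0 -1 0 0 0;-0.06 15 0 -2 0 0.01 0;-0.06 0 0 0 0 0 0';  python3 st.py 466.5 204.5 65 0.225;python3 -c "
from h import *
cv2.imwrite('pics/w11.png',get_image('wrist'))"
```

```text
clock: 9.9
eef_pos: [462.1, 211.8, 104.9]
tool_rot: [2.526, 1.561, 2.767]
force: [-0.8, 0.2, 0.9]
width: 40.1
t 9.9 p [462.1 211.8 104.9] w 40.1 F [-0.8  0.2  0.9]
[[-0.009 -0.239  0.971]
 [ 0.004  0.971  0.239]
 [-1.     0.006 -0.008]]
shift tool [39.9 -8.4  2.9] rotvec [ 0.016 -0.008 -0.006]
```

View pics/w11.png

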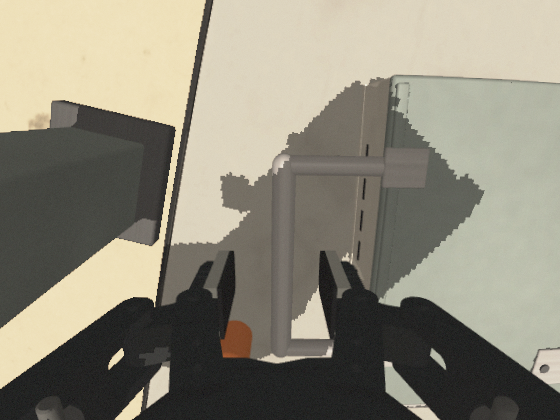

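```bash
python3 -m handwheel '-0.06 0 -8 3 0.016 -0.008 -0.006;-0.06 15 0 0 0 0 0;-0.06 15 0 0 0 0 0;-0.06 0 0 0 0 0 0';  python3 st.py 466.5 204.5 65 0.225
```

```text
clock: 10.35
eef_pos: [471.2, 206.4, 78.7]
tool_rot: [0.088, 1.56, 0.311]
force: [-0.4, -1.0, -0.1]
width: 39.6
t 10.35 p [471.2 206.4  78.7] w 39.6 F [-0.4 -1.  -0.1]
[[ 0.01  -0.221  0.975]
 [ 0.003  0.975  0.221]
 [-1.     0.001  0.01 ]]
shift tool [13.7 -0.8 -5.2] rotvec [-0.002  0.01  -0.001]
```

```bash
python3 -m handwheel '-0.06 6 -1 -4 0 0.01 -0.001;-0.06 6 0 0 0 0 0;-0.06 0 0 0 0 0 0';  python3 st.py 466.5 204.5 65 0.225;python3 -c "
from h import *
cv2.imwrite('pics/w12.png',get_image('wrist'))"
```

```text
clock: 10.65
eef_pos: [469.2, 204.5, 68.3]
tool_rot: [0.01, 1.567, 0.231]
force: [-0.4, -0.2, 0.2]
width: 39.9
t 10.65 p [469.2 204.5  68.3] w 39.9 F [-0.4 -0.2  0.2]
[[ 0.004 -0.22   0.976]
 [ 0.001  0.976  0.22 ]
 [-1.     0.     0.004]]
shift tool [ 3.3  0.6 -2.7] rotvec [-0.004  0.004 -0.   ]
```

View pics/w12.png

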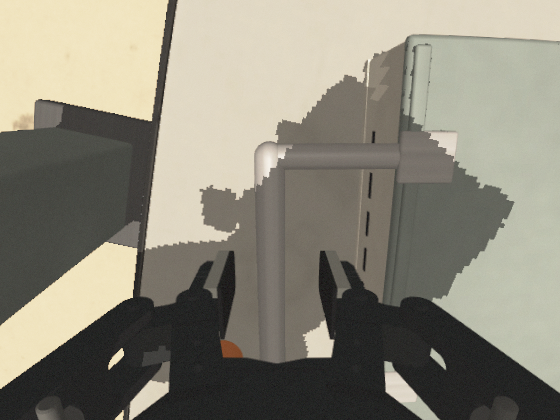

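```bash
python3 -m handwheel '-0.06 3 0 -2 0 0 0;-0.5 0 0 0 0 0 0;-1 0 0 0 0 0 0;-1 0 0 0 0 0 0;-1 0 0 0 0 0 0;-1 0 0 0 0 0 0';  python3 st.py 466.5 204.5 65 0.225;python3 -c "
from h import *
cv2.imwrite('pics/w13.png',get_image('wrist'))"
```

```text
clock: 11.3
eef_pos: [466.9, 204.2, 66.2]
tool_rot: [-0.04, 1.567, 0.182]
force: [-0.1, 0.8, 0.0]
width: 9.7
t 11.3 p [466.9 204.2  66.2] w 9.7 F [-0.1  0.8  0. ]
[[ 0.004 -0.22   0.975]
 [ 0.001  0.975  0.22 ]
 [-1.    -0.     0.004]]
shift tool [ 1.2  0.4 -0.3] rotvec [-0.003  0.004  0.   ]
```

View pics/w13.png

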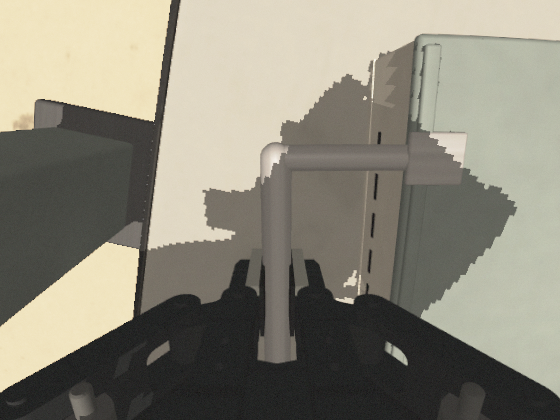

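```bash
cat > ang.py <<'E'
from fit2 import *
v=np.array([0,0,.225]);b=np.array([466.5,204.3]);v[:2]=b+124*np.array([np.cos(.225),np.sin(.225)])
E
python3 - <<'E'
from ang import *
print(v)
Hw=W(v,(70,-112,76))[0]; n=np.array([-np.sin(v[2]),np.cos(v[2]),0]); ex=np.array([np.cos(v[2]),np.sin(v[2]),0])
def ab(p,q):
    d=ray(p,[q])[0];X=p['eye']+d*((Hw-p['eye'])@n)/(d@n)-Hw
    return np.array([-(X@ex),X[2]])
for nm,p,q in [('t',pt,[T(460,160),T(512,262)]),('s',ps,[S(140,290),S(318,182)]),('w',pw,[Wc(412,505),Wc(278,552)])]:
    a,c=[ab(p,i) for i in q];print(nm,a.round(),c.round(),np.arctan2(*(a)[::-1]),np.arctan2(*c[::-1]),'slope',np.arctan2(*(c-a)[::-1]))
crop(cv2.imread('pics/side0.png'),240,110,320,180,9,'pics/s0i.png')
E
```

```text
[5.87374469e+02 2.31965189e+02 2.25000000e-01]
t [13.  6.] [81. 63.] 0.41987294616750076 0.6579496863072097 slope 0.6971387678972504
s [13.  9.] [89. 66.] 0.6254585063388174 0.6401034827140054 slope 0.6424861877788038
w [6. 6.] [88. 66.] 0.785397289287745 0.6429358296747164 slope 0.6312123477055657
```

View pics/s0i.png

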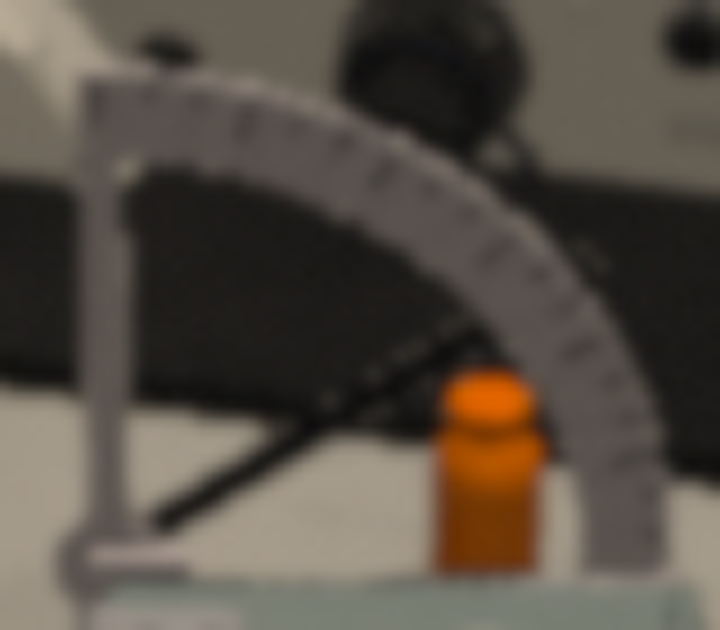

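```bash
python3 -m handwheel '-1 -10 0 0 0 0 0;-1 -12 0 1 0 0 0;-1 -12 0 2 0 0 0;-1 -12 0 3 0 0 0;-1 0 0 0 0 0 0';  python3 st.py 504.5 213 183 0.225;python3 -c "
from ang import *
p=ctrl.read_state();M=rot(p['tool_rot']);g=p['eef_pos']-11*M[:,0];H=W(v,(70,0,76))[0];d=g-H;a=-(d@[np.cos(v[2]),np.sin(v[2]),0]);print(np.hypot(a,d[2]),np.arctan2(d[2],a))"
```

```text
clock: 11.85
eef_pos: [472.7, 205.6, 115.8]
tool_rot: [0.091, 1.567, 0.313]
force: [0.9, 1.1, -3.9]
width: 9.9
t 11.85 p [472.7 205.6 115.8] w 9.9 F [ 0.9  1.1 -3.9]
[[ 0.003 -0.22   0.975]
 [ 0.001  0.975  0.22 ]
 [-1.     0.     0.003]]
shift tool [-67.    0.3  32.8] rotvec [-0.003  0.003 -0.   ]
194.44250106719727 0.2645475789335489
```

```bash
cat > th.py <<'E'
from ang import *
p=ctrl.read_state();M=rot(p['tool_rot']);g=p['eef_pos']-11*M[:,0];H=W(v,(70,0,76))[0];d=g-H;a=-(d@[np.cos(v[2]),np.sin(v[2]),0]);print(np.hypot(a,d[2]),np.arctan2(d[2],a))
E
python3 -m handwheel '-1 -14 0 5 0 0 0;-1 -14 0 6 0 0 0;-1 -14 0 8 0 0 0;-1 -12 0 8 0 0 0;-1 0 0 0 0 0 0';  python3 st.py 504.5 213 183 0.225;python3 th.py;python3 -c "
from h import *
for n in('side','top','wrist'): cv2.imwrite('pics/%s14.png'%n,get_image(n))
crop(cv2.imread('pics/side14.png'),230,90,380,270,4.3,'pics/s14.png')"
```

```text
clock: 12.35
eef_pos: [494.9, 210.8, 171.2]
tool_rot: [3.051, 1.566, -3.009]
force: [0.6, 0.7, -1.9]
width: 10.0
t 12.35 p [494.9 210.8 171.2] w 10.0 F [ 0.6  0.7 -1.9]
[[-0.005 -0.222  0.975]
 [-0.001  0.975  0.222]
 [-1.     0.    -0.005]]
shift tool [-11.8   0.    9.8] rotvec [-0.001 -0.005 -0.   ]
196.09446070651242 0.5724263664940764
```

View pics/s14.png

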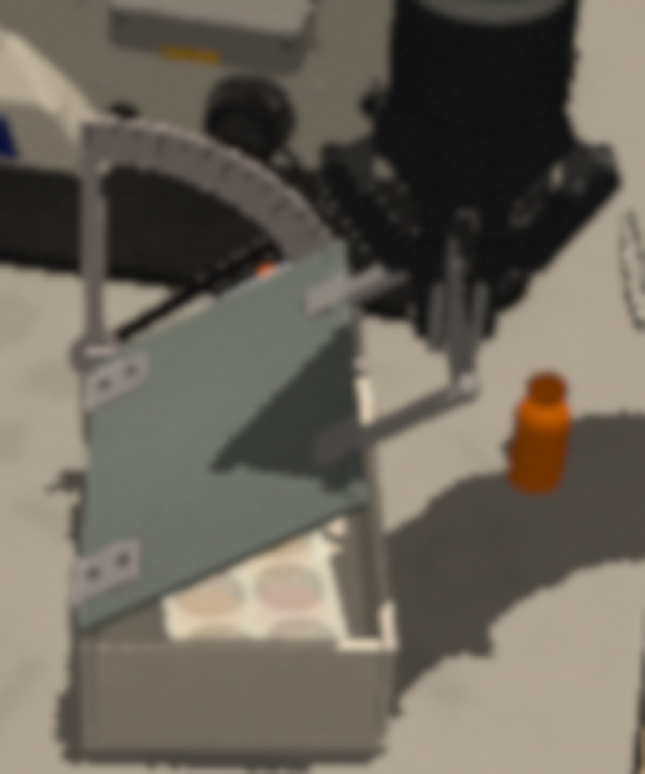

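View pics/wrist14.png

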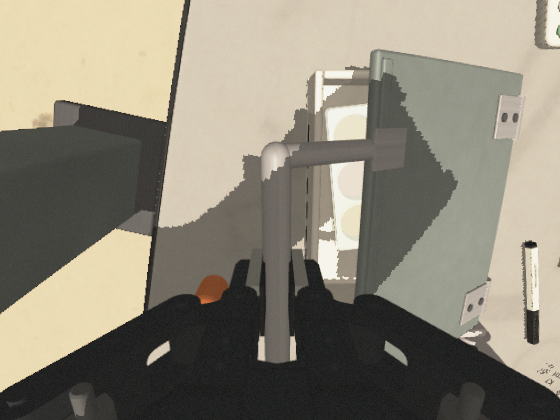

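```bash
python3 -m handwheel '-1 -10 0 6 0 0 0;-1 -3 0 2 0 0 0;-1 0 0 0 0 0 0';  python3 st.py 504.5 213 183 0.225;python3 th.py;python3 -c "
from h import *
for n in('side','top','wrist'): cv2.imwrite('pics/%s15.png'%n,get_image(n))
crop(cv2.imread('pics/side15.png'),240,110,330,195,7,'pics/s15.png')"
```

```text
clock: 12.8
eef_pos: [501.8, 212.4, 182.2]
tool_rot: [3.069, 1.563, -2.99]
force: [0.4, 0.5, -4.2]
width: 9.7
t 12.8 p [501.8 212.4 182.2] w 9.7 F [ 0.4  0.5 -4.2]
[[-0.008 -0.223  0.975]
 [-0.001  0.975  0.223]
 [-1.     0.001 -0.008]]
shift tool [-0.9  0.   2.7] rotvec [-0.    -0.008 -0.001]
196.42641366254796 0.6390871257364364
```

View pics/s15.png

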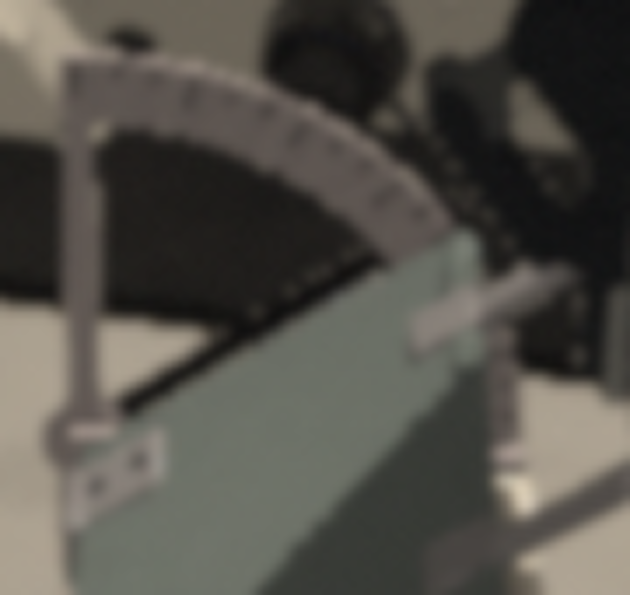

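Run:
```python
from ang import *
def fl(r,y,z,t): # flap local dist r from hinge, normal z above hinge axis plane(3 = top)
    return W(v,[(70-r*np.cos(t)+z*np.sin(t),y,76+r*np.sin(t)+z*np.cos(t))])[0]
f=lambda p:((proj(p,[p0 for p0 in L])-[240,110])*7).round()
for t in(.58,.61,.64,.67,.70):
    L=[fl(0,-99,3,t),fl(144,-99,3,t),fl(15,-112,4.5,t),fl(100,-112,4.5,t)]
    q=f(ps);print(t,q.tolist(),'edge/arm img slopes',[round(float(np.arctan2(-(q[i+1]-q[i])[1],(q[i+1]-q[i])[0])),3) for i in(0,2)])
crop(cv2.imread('pics/side15.png'),250,135,300,175,16,'pics/s15b.png')
crop(cv2.imread('pics/top15.png'),310,140,390,240,6,'pics/t15.png')
```

```text
0.58 [[77.0, 444.0], [475.0, 234.0], [115.0, 396.0], [346.0, 273.0]] edge/arm img slopes [0.486, 0.489]
0.61 [[76.0, 444.0], [467.0, 224.0], [114.0, 395.0], [340.0, 267.0]] edge/arm img slopes [0.513, 0.515]
0.64 [[76.0, 444.0], [459.0, 214.0], [113.0, 394.0], [334.0, 260.0]] edge/arm img slopes [0.541, 0.545]
0.67 [[76.0, 445.0], [450.0, 204.0], [111.0, 393.0], [328.0, 253.0]] edge/arm img slopes [0.572, 0.573]
0.7 [[76.0, 445.0], [441.0, 195.0], [110.0, 393.0], [321.0, 247.0]] edge/arm img slopes [0.601, 0.605]
```

View pics/s15b.png

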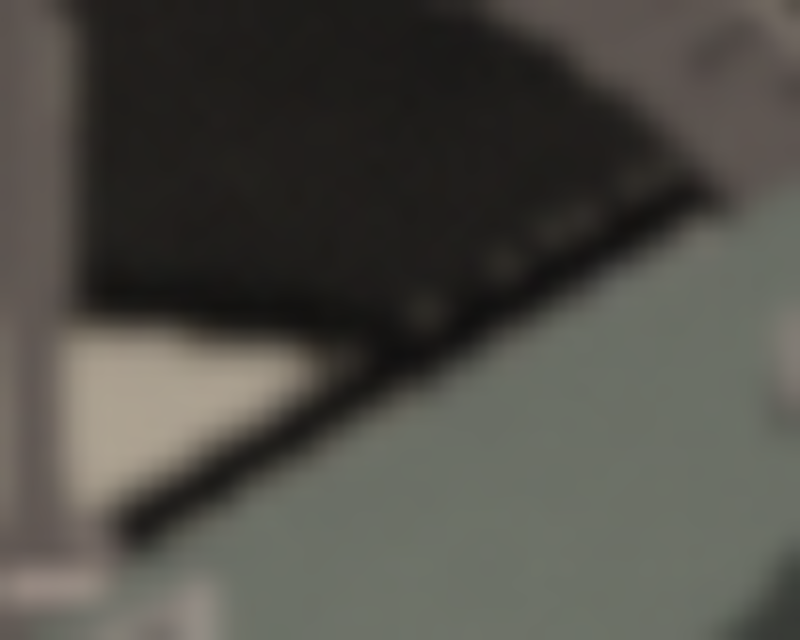

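View pics/t15.png

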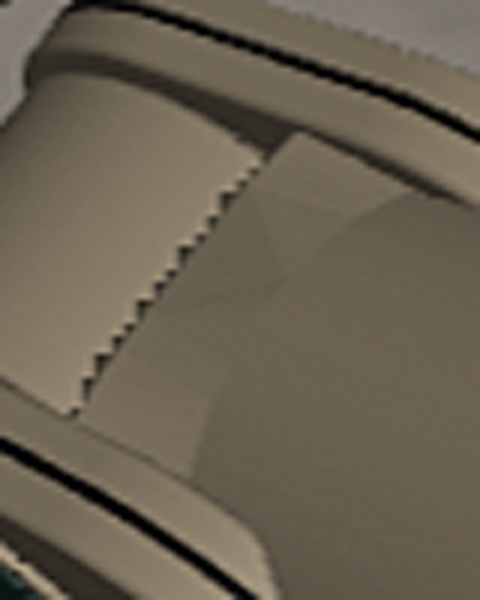

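```bash
python3 -m handwheel '-1 -3 0 2 0 0 0;-1 0 0 0 0 0 0;-1 0 0 0 0 0 0;-1 0 0 0 0 0 0;-1 0 0 0 0 0 0';  python3 st.py 504.5 213 183 0.225;python3 th.py;python3 -c "
from h import *
for n in('side',): cv2.imwrite('pics/%s16.png'%n,get_image(n))
crop(cv2.imread('pics/side16.png'),250,135,300,175,16,'pics/s16b.png')";python3 th.py
```

```text
clock: 13.45
eef_pos: [503.3, 212.7, 184.2]
tool_rot: [3.071, 1.562, -2.987]
force: [0.5, 1.7, -5.7]
width: 9.4
t 13.45 p [503.3 212.7 184.2] w 9.4 F [ 0.5  1.7 -5.7]
[[-0.009 -0.223  0.975]
 [-0.001  0.975  0.223]
 [-1.     0.001 -0.009]]
shift tool [1.2 0.  1.3] rotvec [ 0.    -0.009 -0.001]
196.47542173882417 0.6519552352984966
196.4966582673924 0.6520502537903571
```

View pics/s16b.png

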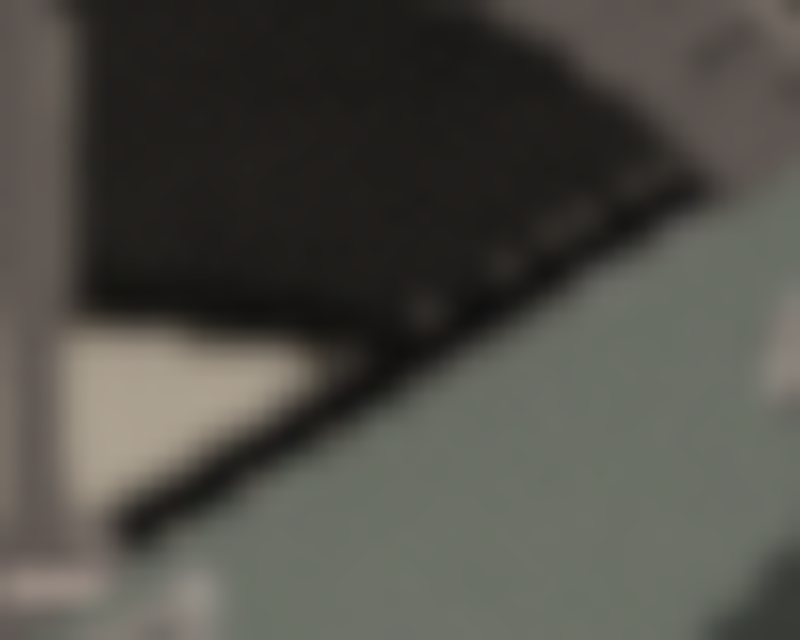

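View pics/side16.png

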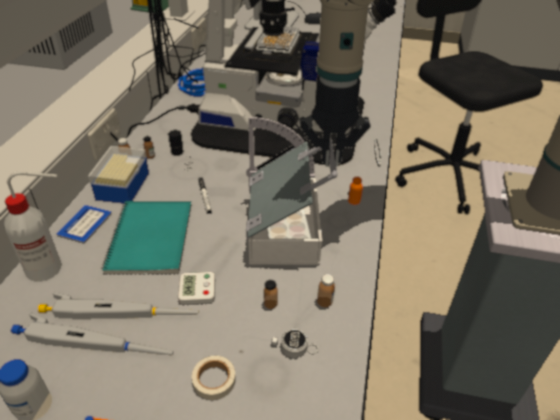

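```bash
python3 -c "
from h import *
s=ctrl.read_state();print(s['clock'],s['width'],s['force'],abs(s['qd']).max());print(ctrl.finish_job())"
```

```text
13.5 9.822894696535524 [ 0.92725949  0.49439644 -4.84669719] 0.0016990611595300875
the job is handed in; nothing more can be done
None
```

I lifted the bottle off the flap and stood it upright at about x 0.473 m, y 0.402 m. I then gripped the pull bar, raised the flap in line with the index arm, and handed the job in at 13.5 s while still holding it. No verdict was reported.

Last checks before handing in:
- **Flap angle:** the tool pose gives about 0.652 rad. The index arm measures about 0.63–0.65 rad in the side and wrist pictures. In the last side picture the flap's edge runs parallel to the arm.
- **Disagreements:** a coarse top-view reading put the index arm at about 0.70 rad, which I set aside because that view shows the arm badly. A reading of the flap's edge in the side picture, before the final nudge up, gave about 0.63 rad where the tool pose said 0.639. Only the 0.70 rad reading would use up most of the 0.07 rad tolerance.
- **Grip:** the fingers are closed on the bar at 9.8 mm opening, carrying about 5 N. The arm is at rest. The grasp point works out at 196.5 mm from the hinge, against 194 mm nominal for the bar.
- **Scene:** the last side picture shows the bottle standing upright. The oil bottle, the tally counter and the index arm look to be where they started, but I judged that by eye and did not measure it.

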